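# Run the loose end caps down into one corner of the parts tote

### The job

Grip the rim of the red parts tote and tip it up by about 30 degrees on the bottom corner that is nearest the open white carton, so that all four loose end caps slide down together into that corner. Keep that low corner resting on the bench, spill nothing, leave the other things on the bench alone with the tote clear of them, and finish while still gripping the tote, holding it steady at that tilt, ready for the caps to be counted and scooped into the carton.

Things in the scene. Friction and masses are not known exactly. Their poses are not given: they have to be found in the camera images.
- tote: red plastic parts tote, open on top, slotted sides, 0.28 kg. Body 212 (its x) x 152 (its y) x 75 mm tall, walls and floor 4 mm thick (inside 204 x 144), a thicker rim round the top (224 x 164 over it). Slippery inside. Origin: centre of its underside; x points away from the robot (within 15 degrees of straight ahead), y left, z up.
- tote_rim (a point): middle of the top of the tote's far rim bar (tote frame 107, 0, 75 mm). The solid rim is 10 mm thick and 18 mm tall (57 to 75 mm above the underside), inner face flush with the wall, 6 mm proud outside. Its four bars are centred on x = +-107 and y = +-77 mm. Any stretch can be pinched from above, one finger inside, well above the caps.
- tote_left (a point): the tote's near left inner corner seen from the robot (tote frame -102, +72, 4 mm), where the floor meets two walls. The outer bottom corner that rests on the bench is 4 mm further out in x and y and 4 mm lower. This is the corner nearest the carton when the carton stands on the left (y above 0).
- tote_right (a point): the tote's near right inner corner seen from the robot (tote frame -102, -72, 4 mm), where the floor meets two walls. The outer bottom corner that rests on the bench is 4 mm further out in x and y and 4 mm lower. This is the corner nearest the carton when the carton stands on the right (y below 0).
- cap1: loose ivory plastic pipe end cap 1 of 4 (all alike): flange 26 mm across, 6 mm thick, plug 21 mm across, 18 mm tall in all, 12 g, flange down on the tote floor. Origin: centre of the flange's underside, z along its axis. Caps start to slide at about 10 degrees of tilt; at 30 degrees, shared equally towards both walls of a corner, they run along the walls into it.
- cap2: loose ivory plastic pipe end cap 2 of 4 (all alike): flange 26 mm across, 6 mm thick, plug 21 mm across, 18 mm tall in all, 12 g, flange down on the tote floor. Origin: centre of the flange's underside, z along its axis. Caps start to slide at about 10 degrees of tilt; at 30 degrees, shared equally towards both walls of a corner, they run along the walls into it.
- cap3: loose ivory plastic pipe end cap 3 of 4 (all alike): flange 26 mm across, 6 mm thick, plug 21 mm across, 18 mm tall in all, 12 g, flange down on the tote floor. Origin: centre of the flange's underside, z along its axis. Caps start to slide at about 10 degrees of tilt; at 30 degrees, shared equally towards both walls of a corner, they run along the walls into it.
- cap4: loose ivory plastic pipe end cap 4 of 4 (all alike): flange 26 mm across, 6 mm thick, plug 21 mm across, 18 mm tall in all, 12 g, flange down on the tote floor. Origin: centre of the flange's underside, z along its axis. Caps start to slide at about 10 degrees of tilt; at 30 degrees, shared equally towards both walls of a corner, they run along the walls into it.
- carton: empty open white cardboard carton, 170 x 130 x 100 mm, its flaps folded outwards (about 250 x 210 mm over the flaps), 0.25 kg, loose. It stands nearer the robot than the tote, on its left or right. Origin: centre of its underside. Leave it alone.
- desk_dispenser: lime green weighted desk tape dispenser, 170 x 62 x 100 mm tall, 0.7 kg, across the tote from the carton. Origin: centre of its underside. Leave it alone.
- pen_cup: black round pen cup, 76 mm across, 100 mm tall (165 mm with pens and scissors), 0.3 kg, loose, on the far side of the bench. Origin: centre of its underside. Leave it alone.
- tape_gun: blue hand tape gun lying on its side, about 225 x 75 x 58 mm, 0.35 kg, on the far side of the bench. Origin: on its underside, 12 mm from the roll's axis. Leave it alone.

How it is judged:
By the outcome, as a careful person would: the job done as asked, in the order asked, and still so for the second after the job is handed in, while the arm keeps its last pose, push and grip.
It also fails if it takes over 38 s, if anything falls off the work surface, if the arm or the gripper's body presses on something with over 40 N, if the wrist force passes 120 N, or if a joint passes its speed limit or range.

### The arm

A 6-joint arm with a two-finger parallel gripper is mounted at the origin on the work surface. World frame = base frame: x ahead of the robot, y to its left, z up, the work surface at z = 0. Lengths are in m, angles in rad, forces in N, time in s.
With the tool pointing down it reaches from about 0.225 to 0.875 m from the base axis. Payload 3.4 kg.
Tool frame: the origin (TCP) lies on the centre line of the jaws, within the pads' length; the fingertips stand 14 mm ahead of it and the grasp point (between the pads) lies 5 mm behind it; z points along the fingers, y is the line along which they close (so a half turn about z gives the same grasp; the last joint's range is limited). The gripper opens to 85 mm and grips with 20 to 120 N. Pads are 22 mm wide; open, the fingers measure 114 mm over their backs; the gripper's body (76 mm by 85 mm) begins 54 mm behind the grasp point. The pads swing forward as they close: fully open they stand 13 mm farther back than shut.
Start: joints at [1.105, 0.276, 1.505, -0, 1.361, -0.121], TCP at [0.194, 0.541, 0.245] pointing down, gripper open.
Joint ranges: [-2.89, 2.89], [-0.75, 2.08], [0.22, 2.7], [-1.18, 4.32], [0.11, 2.71], [-2.7, 2.7]. Speed limits (rad/s): [2.57, 2.57, 3.14, 3.14, 3.14, 3.14].

### API

Orientations are given as a unit quaternion [w, x, y, z].
In Python, from rig import manip, eyes gives the robot as it stands.
- The arm moves only by the shell command python3 -m creep 'ROWS' [FORCE]. ROWS is JSON, a list of rows, each a list of 5 numbers: the opening, from 0 (shut) to 1 (fully open), then the shift along the tool's x, y, z normalised to -1 to 1, where 1 is 0.5 m, then the turn about the tool's z normalised to -1 to 1, where 1 is 360 degrees. In form: [[fingers, dx, dy, dz, spin], ...]. A call has 1 to 10 rows; each row is the pose to reach, as a shift and turn from the pose commanded when the call began, along the tool's axes at that moment, turning the shorter way round; what a row does not reach only later rows make up. A row lasts 1/10 s, in which the tool goes at most 50 mm and 8.59 degrees, less where a joint would pass 70% of its speed; a pose out of reach is approached as far as the arm can. A call with a number of a shift or a turn outside -1 to 1 is refused whole. A call with a gripper value outside its range is refused whole. The fingers move at their own pace and stop on an object; FORCE is the grip in N (left out, the last holds). Time passes only in rows, so rows that repeat a pose let the fingers close. It gives the time, the measured TCP pose, the force, the opening and the grip force at its end, in the units of the state.
- manip.get_state(): the state, without advancing time (a new reading comes with each control period).
- eyes.get_image(name): name is "side" or "top" or "wrist"; returns a dict with "frame" (384x512x3 uint8, red, green, blue), "fx", "fy", "cx", "cy" (pixels), "R" (3x3) and "t" (3): a world point X has camera coordinates R X + t. Camera axes: x right, y down, z forward; pixel columns grow to the right and rows downward; lengths in m; the calibration is good to about 2 mm. A picture is of the moment at which its call begins. There is no depth.
- manip.sign_off(): hands the job in; it is judged then, once.
Trained networks look in the newest picture that a camera, given by its name, has taken for a name from the list of things; names that differ only in an ending like _2 or _b are one class to them, and where a whole thing is asked for, a point or a joint stands for the part that bears it (a point fixed in the world has none). Each returns a list of dicts, best first, with "confidence" (0 to 1); they miss things now and then, are a little off and sometimes report something else, mostly with a low value. They report only what shows in the picture. A call takes as long as a camera call.
- eyes.regions_of(camera, label): "mask" (384x512 bool, what is visible of it) and "bbox" ([left, top, right, bottom] in pixels, round what is visible of it).
- eyes.place_of(camera, label): "centre" ([column, row] in pixels: a listed point, or the origin of a listed thing).
The state is a dict: "clock": time; "qpos": joint angles; "qd": joint speeds; "effort": joint torques, N m; "position": TCP position; "ee_rot": TCP orientation; "contact_force": force on the tool from outside, world axes, zero at the start; "moment": the same for the moment, N m; "width": finger opening in m; "gripper_force": force on a finger pad.
Only numpy, scipy, OpenCV 4.12 (cv2) and the standard library are available. Lean on these libraries where they do the work, as an engineer would, in place of code of your own. Each camera call takes 0.05 s, during which the arm holds its last target. There are 200 camera calls.

## Working session

There is one attempt and no reset: what is moved stays moved. The work goes in short steps, Python scripts to look and compute and a shell command to move; the robot and the scene stay as the last step left them, time stands still between calls to the robot, and variables do not carry over. Pictures are saved under pics/ and viewed, at most 10 in all, crops included, and the job is handed in when it is done.

```bash
ls; mkdir -p pics; python3 - <<'E'
from rig import manip, eyes
import cv2
s=manip.get_state(); print({k:s[k] for k in("clock","position","ee_rot","width","contact_force")})
for c in("top","side"):
    d=eyes.get_image(c); cv2.imwrite(f"pics/{c}0.png",cv2.cvtColor(d["frame"],cv2.COLOR_RGB2BGR))
    print(c,d["fx"],d["cx"],d["cy"],d["R"],d["t"])
    for n in("tote","tote_rim","tote_left","tote_right","cap1","carton","desk_dispenser","pen_cup","tape_gun"):
        print(n,[(p["centre"],round(p["confidence"],2)) for p in eyes.place_of(c,n)][:5])
E
```

```text
pics
{'clock': 0.0, 'position': array([0.19412273, 0.54069434, 0.24441999]), 'ee_rot': array([-2.67753701e-04,  1.71545957e-01,  9.85175683e-01, -8.86552520e-04]), 'width': 0.0852767098592874, 'contact_force': array([-0.18361472,  0.71864954, -0.51926035])}
top 428.44292289289353 253.11482675699958 189.29381184410795 [[ 2.15319213e-02 -9.99757534e-01  4.60965529e-03]
 [-9.77600415e-01 -2.20198219e-02 -2.09314491e-01]
 [ 2.09365243e-01  5.42223544e-07 -9.77837509e-01]] [0.0132783  0.54958578 1.08967636]
tote [([252.9, 195.8], 0.97)]
tote_rim [([252.6, 150.4], 0.96)]
tote_left [([229.0, 232.3], 0.56)]
tote_right [([278.6, 231.2], 0.7)]
cap1 [([269.1, 171.7], 0.57), ([261.2, 212.6], 0.54), ([238.0, 216.6], 0.52), ([238.2, 170.6], 0.37)]
carton [([412.3, 266.7], 0.65)]
desk_dispenser [([123.9, 282.4], 0.86)]
pen_cup [([374.5, 137.6], 0.85)]
tape_gun [([152.4, 134.5], 0.66)]
side 374.9894833715965 253.81650596241028 197.074855834941 [[ 0.89214075 -0.45131313 -0.02003346]
 [-0.3494302  -0.66127701 -0.66378555]
 [ 0.28632747  0.59919043 -0.7476546 ]] [-0.44381738  0.24416437  1.00688645]
tote [([252.7, 215.1], 0.67), ([263.4, 206.4], 0.6), ([241.9, 206.4], 0.36)]
tote_rim [([292.7, 182.0], 0.8)]
tote_left [([223.0, 201.2], 0.88), ([380.9, 269.4], 0.52)]
tote_right [([246.5, 237.1], 0.97), ([264.9, 141.2], 0.5)]
cap1 [([238.7, 205.6], 0.65), ([275.5, 189.0], 0.49), ([252.4, 217.6], 0.39)]
carton [([278.3, 369.4], 0.57)]
desk_dispenser [([156.6, 168.4], 0.85)]
pen_cup [([378.7, 269.2], 0.93)]
tape_gun [([268.6, 143.4], 0.59), ([278.8, 374.1], 0.17)]
```

View pics/top0.png

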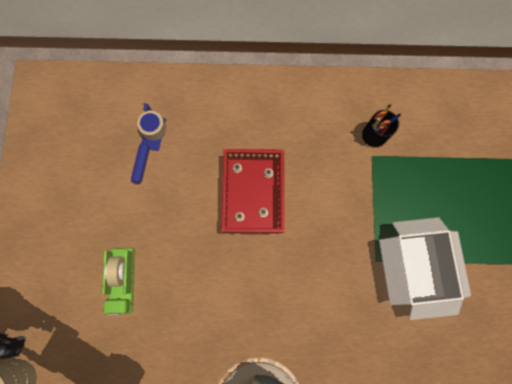

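View pics/side0.png

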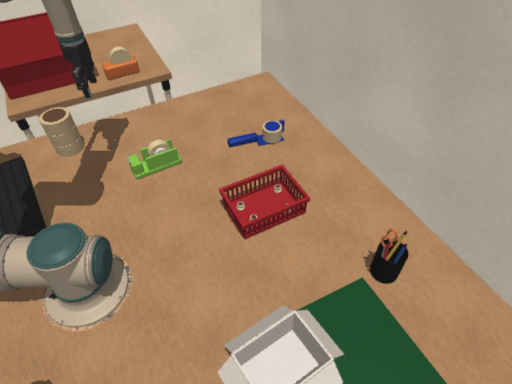

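```bash
cat > h.py <<'E'
from rig import manip, eyes
import numpy as np, cv2
from scipy.optimize import minimize, least_squares
from scipy.spatial.transform import Rotation as Ro
BOX=np.array([[sx*a,sy*b,z] for a,b,z in((106,76,0),(112,82,57),(112,82,75)) for sx in(-1,1) for sy in(-1,1)])/1000.
PTS={"tote":(0,0,0),"tote_rim":(.107,0,.075),"tote_left":(-.102,.072,.004),"tote_right":(-.102,-.072,.004)}
def proj(d,X):
    c=np.atleast_2d(X)@np.array(d["R"]).T+d["t"]
    return np.c_[d["fx"]*c[:,0]/c[:,2]+d["cx"],d["fy"]*c[:,1]/c[:,2]+d["cy"]]
def ray(d,uv,z):   # pixel -> world point at height z
    R=np.array(d["R"]);o=-R.T@d["t"];v=R.T@[(uv[0]-d["cx"])/d["fx"],(uv[1]-d["cy"])/d["fy"],1]
    return o+v*(z-o[2])/v[2]
def red(d):
    h=cv2.cvtColor(d["frame"],cv2.COLOR_RGB2HSV)
    m=(((h[...,0]<6)|(h[...,0]>172))&(h[...,1]>150)&(h[...,2]>60)).astype(np.uint8)
    return m
def hull(d,box):
    m=red(d)
    l,t,r,b=[int(v) for v in box];k=np.zeros_like(m);k[t-4:b+5,l-4:r+5]=1
    n,lab,st,_=cv2.connectedComponentsWithStats(cv2.morphologyEx(m*k,cv2.MORPH_CLOSE,np.ones((5,5),np.uint8)))
    p=np.argwhere(lab==1+np.argmax(st[1:,4]))[:,::-1].astype(np.int32)
    return cv2.convexHull(p).astype(np.float32)
def sil(d,T,q):
    s=8
    P=[cv2.convexHull(np.round(proj(d,T)*s).astype(np.int32)),np.round(q*s).astype(np.int32)]
    o=[]
    for p in P:
        m=np.zeros((384*2,512*2),np.uint8);cv2.fillPoly(m,[np.round(p/4).astype(np.int32)],1,cv2.LINE_8);o.append(m>0)
    return 1-(o[0]&o[1]).sum()/(o[0]|o[1]).sum()
E
python3 - <<'E'
from h import *
D={c:eyes.get_image(c) for c in("top","side")}
obs=[];H={}
for c in D:
    H[c]=hull(D[c],eyes.regions_of(c,"tote")[0]["bbox"]); print(c,cv2.boundingRect(H[c]))
    for n in PTS:
        r=eyes.place_of(c,n)
        if r and r[0]["confidence"]>.5: obs.append((c,n,r[0]["centre"]))
W=lambda p,X: Ro.from_euler("z",p[2]).apply(X)+[p[0],p[1],0]
f=lambda p: np.concatenate([(proj(D[c],W(p,[PTS[n]]))[0]-uv) for c,n,uv in obs])
r=least_squares(f,[.45,0,0],loss="soft_l1"); print("pts",r.x,np.round(r.fun.reshape(-1,2),1).tolist())
g=lambda p: sum(sil(D[c],W(p,BOX),H[c]) for c in D)
b=minimize(g,r.x,method="Nelder-Mead",options=dict(initial_simplex=r.x+np.array([[0,0,0],[.01,0,0],[0,.01,0],[0,0,.1]])))
print("sil",b.x,b.fun,g(r.x))
for n in("carton","desk_dispenser","pen_cup","tape_gun"): print(n,[ray(D[c],eyes.place_of(c,n)[0]["centre"],0)[:2].round(3) for c in D if eyes.place_of(c,n)])
for c in D: print("caps",[ray(D[c],k["centre"],.004)[:2].round(3) for k in eyes.place_of(c,"cap1")[:4]])
print(manip.get_state()["clock"])
E
```

```text
top (221, 149, 64, 85)
side (219, 165, 91, 74)
pts [0.54274915 0.02761374 0.04162403] [[-2.4, -1.2], [0.8, -1.3], [-0.2, 3.4], [0.8, 0.0], [20.1, 2.9], [-0.1, -2.7], [-0.7, -0.7], [-1.4, 0.6]]
sil [0.54500691 0.02682486 0.01951742] 0.04241227919265944 0.08672894844280588
carton [array([ 0.349, -0.414]), array([ 0.354, -0.416])]
desk_dispenser [array([0.307, 0.373])]
pen_cup [array([ 0.722, -0.323]), array([ 0.723, -0.322])]
tape_gun [array([0.716, 0.317]), array([0.727, 0.305])]
caps [array([0.72 , 0.312]), array([0.618, 0.069]), array([0.481, 0.076]), array([ 0.612, -0.019])]
caps [array([0.488, 0.069]), array([0.618, 0.073]), array([0.493, 0.01 ])]
2.45
```

```bash
python3 -m creep '[[0.5,-0.8,-0.5,0,0.191],[0.5,-0.8,-0.5,0,0.191],[0.5,-0.8,-0.5,0,0.191],[0.5,-0.8,-0.5,0,0.191],[0.5,-0.8,-0.5,0,0.191],[0.5,-0.8,-0.5,0,0.191],[0.5,-0.8,-0.5,0,0.191],[0.5,-0.8,-0.5,0,0.191],[0.5,-0.8,-0.5,0,0.191],[0.5,-0.8,-0.5,0,0.191]]' 20
cat >> h.py <<'E'
def goal(P,yang=None):   # rows units for TCP at P, tool y at world angle yang (deg)
    s=manip.get_state();q=s["ee_rot"];R=Ro.from_quat([q[1],q[2],q[3],q[0]]).as_matrix()
    a=np.degrees(np.arctan2(R[1,1],R[0,1]));sp=0 if yang is None else (a-yang+90)%180-90
    print("tcp",s["position"].round(4),"yang",round(a,2),"row",((np.array(P)-s["position"])@R/.5).round(4),"spin",round(sp/360,4),"t",s["clock"],"F",s["contact_force"].round(2),"w",round(s["width"],4),s["gripper_force"],"q",s["qpos"].round(2))
E
python3 -c "
from h import *
goal([.651,.084,.16],1.3)"
```

```text
clock: 3.45
position: [0.4889, 0.1673, 0.2454]
ee_rot: [0.001, 0.699, 0.715, 0.0]
contact_force: [0.3, 0.2, 0.2]
width: 0.043
gripper_force: 0.0
tcp [0.4889 0.1673 0.2454] yang 1.28 row [-0.1735  0.32    0.1717] spin -0.0 t 3.45 F [0.29 0.15 0.2 ] w 0.043 0.0 q [ 0.2   0.19  1.63 -0.    1.33  0.17]
```

```bash
python3 -m creep '[[0.5,-0.174,0.32,0,0],[0.5,-0.174,0.32,0.1,0],[0.5,-0.174,0.32,0.17,0],[0.5,-0.174,0.32,0.17,0],[0.5,-0.174,0.32,0.17,0],[0.5,-0.174,0.32,0.17,0],[0.5,-0.174,0.32,0.17,0]]'
python3 - <<'E'
from h import *
goal([.651,.084,.0785],1.3)
d=eyes.get_image("wrist");f=cv2.cvtColor(d["frame"],cv2.COLOR_RGB2BGR)
W=lambda X: Ro.from_euler("z",.022).apply(X)+[.545,.027,0]
for u in proj(d,W(BOX[8:])): print(u.round()); cv2.circle(f,tuple(int(v) for v in u),4,(0,255,0),1)
for u in proj(d,W(np.array([[.107,.055,.075],[.102,.055,.075],[.112,.055,.075]]))): print(u.round());cv2.circle(f,tuple(int(v) for v in u),3,(255,255,0),1)
cv2.imwrite("pics/w1.png",f)
E
```

```text
clock: 4.15
position: [0.648, 0.0884, 0.161]
ee_rot: [-0.0, 0.698, 0.716, 0.0]
contact_force: [0.2, -0.5, 0.1]
width: 0.0427
gripper_force: 0.0
tcp [0.648  0.0884 0.161 ] yang 1.49 row [-0.009   0.0057  0.1649] spin 0.0005 t 4.15 F [ 0.18 -0.51  0.06] w 0.0427 0.0 q [0.03 0.45 1.45 0.   1.24 0.  ]
[ -1. 356.]
[-59. 169.]
[263. 357.]
[266. 171.]
[259. 207.]
[252. 207.]
[266. 207.]
```

View pics/w1.png

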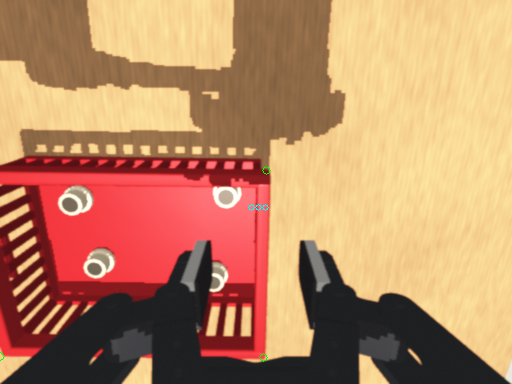

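```bash
python3 -m creep '[[0.5,-0.006,0.006,0,0],[0.5,-0.006,0.006,0.08,0],[0.5,-0.006,0.006,0.14,0],[0.5,-0.006,0.006,0.165,0],[0.5,-0.006,0.006,0.165,0],[0.5,-0.006,0.006,0.165,0]]'
python3 -m creep '[[0,0,0,0,0],[0,0,0,0,0],[0,0,0,0,0],[0,0,0,0,0],[0,0,0,0,0],[0,0,0,0,0],[0,0,0,0,0]]' 20
python3 -c "
from h import *
goal([.651,.084,.0785],1.3)
d=eyes.get_image('wrist');cv2.imwrite('pics/w2.png',cv2.cvtColor(d['frame'],cv2.COLOR_RGB2BGR))"
```

```text
clock: 4.8
position: [0.6526, 0.0852, 0.0794]
ee_rot: [0.001, 0.698, 0.716, 0.001]
contact_force: [0.5, -0.4, 0.0]
width: 0.0423
gripper_force: 0.0
clock: 5.5
position: [0.6526, 0.0851, 0.0795]
ee_rot: [0.001, 0.698, 0.716, 0.001]
contact_force: [-1.7, -0.0, 5.6]
width: 0.0091
gripper_force: 21.4
tcp [0.6526 0.0851 0.0795] yang 1.47 row [-0.0021 -0.0033  0.002 ] spin 0.0005 t 5.5 F [-1.71 -0.03  5.56] w 0.0091 21.38504594564438 q [ 0.02  0.52  1.55  0.    1.07 -0.  ]
```

View pics/w2.png

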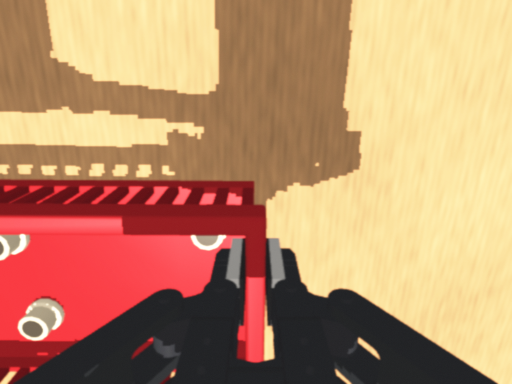

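```bash
cat > tilt.py <<'E'
from h import *
s=manip.get_state();q=s["ee_rot"];R=Ro.from_quat([q[1],q[2],q[3],q[0]]).as_matrix()
yaw=np.radians(1.3);Z=Ro.from_euler("z",yaw)
C=np.array([-.106,-.076,0]);G=np.array([.1075,.0567,.070])
def P(th,ax=(1,-1,0)):
    a=np.array(ax)/np.linalg.norm(ax);Q=Ro.from_rotvec(np.radians(th)*a)
    x=Q.apply([1,0,0]);return Z.apply(C+Q.apply(G-C)),np.degrees(np.arctan2(x[1],x[0]))
E
python3 -c "
from tilt import *
for t in range(3,34,3):
    p,y=P(t);print(t,((p-P(0)[0])@R/.5).round(4),'spin',round(-y/360,4))"
```

```text
3 [-0.0056 -0.0056 -0.0255] spin 0.0001
6 [-0.0122 -0.0121 -0.0505] spin 0.0004
9 [-0.0197 -0.0196 -0.0749] spin 0.001
12 [-0.028  -0.0279 -0.0988] spin 0.0018
15 [-0.0373 -0.0372 -0.1221] spin 0.0028
18 [-0.0473 -0.0472 -0.1446] spin 0.004
21 [-0.0582 -0.0581 -0.1664] spin 0.0055
24 [-0.0699 -0.0698 -0.1873] spin 0.0072
27 [-0.0824 -0.0823 -0.2073] spin 0.0092
30 [-0.0955 -0.0955 -0.2264] spin 0.0114
33 [-0.1094 -0.1094 -0.2444] spin 0.0139
```

```bash
python3 -m creep '[[0,-0.003,-0.003,-0.0128,0],[0,-0.0056,-0.0056,-0.0255,0],[0,-0.009,-0.009,-0.038,0],[0,-0.0122,-0.0122,-0.0505,0.0004],[0,-0.016,-0.016,-0.063,0.0007],[0,-0.0197,-0.0197,-0.075,0.001],[0,-0.0197,-0.0197,-0.075,0.001],[0,-0.0197,-0.0197,-0.075,0.001]]' 20
cat >> tilt.py <<'E'
def fit(th0,occ=True,save=None):
    """6-dof tote pose from red silhouettes in top and side views; prints tilt, low corner"""
    D={c:eyes.get_image(c) for c in("top","side")};H={}
    for c in D:
        m=eyes.regions_of(c,"tote")
        H[c]=hull(D[c],m[0]["bbox"])
    a=np.radians(th0)*np.array([1,-1,0])/2**.5
    q0=(Z*Ro.from_rotvec(a));c0=Z.apply(C)+[.545,.027,0]
    T=lambda p,X:(Ro.from_rotvec(p[3:])*q0).apply(np.asarray(X)-C)+c0+p[:3]
    g=lambda p:sum(sil(D[c],T(p,BOX),H[c]) for c in D)
    S=np.vstack([np.zeros(6),np.diag([.01]*3+[.1]*3)])
    b=minimize(g,np.zeros(6),method="Nelder-Mead",options=dict(initial_simplex=S,maxiter=800))
    p=b.x;Rm=(Ro.from_rotvec(p[3:])*q0).as_matrix()
    print("cost",round(g(np.zeros(6)),3),"->",round(b.fun,3),"C",T(p,[C])[0].round(4),"tilt",np.degrees(np.arccos(Rm[2,2])).round(1),
     "slope x,y",np.degrees(np.arcsin(Rm[2,:2])).round(1),"yaw",np.degrees(np.arctan2(Rm[1,0],Rm[0,0])).round(1))
    print("bottom corners z",(T(p,BOX[:4])[:,2]*1000).round(0))
    if save:
        o=[]
        for c in D:
            f=cv2.cvtColor(D[c]["frame"],cv2.COLOR_RGB2BGR);u=proj(D[c],T(p,BOX));k=u.mean(0).astype(int)
            x,y=max(k[0]-80,0),max(k[1]-90,0);f=cv2.resize(f[y:y+180,x:x+160],None,fx=2.5,fy=2.5,interpolation=cv2.INTER_CUBIC)[:450,:400]
            for i in (0,1,2,3,8,9,10,11): cv2.circle(f,tuple(int(v) for v in (u[i]-[x,y])*2.5),4,(0,255,0) if i>3 else (255,255,0),1)
            o.append(f)
        cv2.imwrite(save,np.hstack(o))
    return D,T,p
E
python3 -c "
from tilt import *
fit(9,save='pics/t9.png');goal([0,0,0])"
```

```text
clock: 6.35
position: [0.6421, 0.0748, 0.1155]
ee_rot: [0.0, 0.7, 0.714, 0.0]
contact_force: [0.2, -0.6, -2.8]
width: 0.0095
gripper_force: 31.9
cost 0.585 -> 0.537 C [ 0.4397 -0.0522 -0.0027] tilt 9.3 slope x,y [4.3 8.3] yaw 1.2
bottom corners z [-3. 19. 13. 35.]
tcp [0.6419 0.075  0.1149] yang 1.13 row [-0.1245 -1.2864  0.2305] spin 0.0 t 6.55 F [ 0.42 -0.18 -4.57] w 0.009 31.767612132243812 q [ 0.01  0.47  1.53  0.    1.14 -0.01]
```

View pics/t9.png

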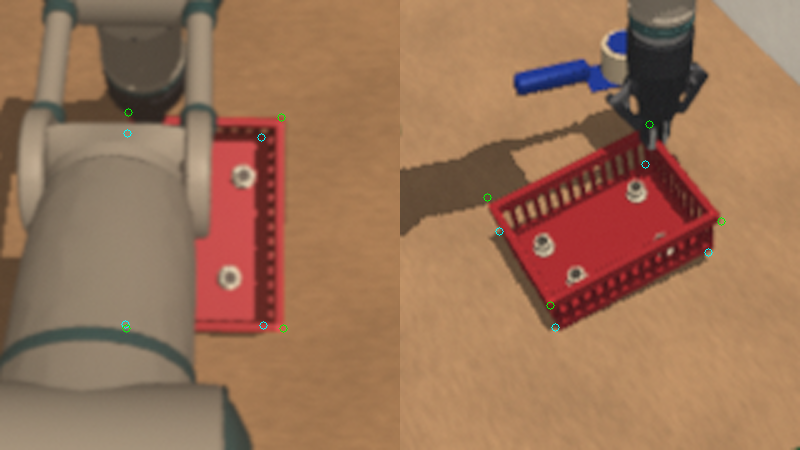

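```bash
python3 - <<'E'
s=open('tilt.py').read()
s=s.replace('for c in("top","side")}','for c in("side",)}')
s=s.replace('g=lambda p:sum(sil(D[c],T(p,BOX),H[c]) for c in D)','Gw=s["position"]-[0,0,.0095]\n    g=lambda p:sum(sil(D[c],T(p,BOX),H[c]) for c in D)+20*np.sum((T(p,[G])[0]-Gw)**2)/.03**2*.03+20*T(p,BOX[:4])[:,2].min()**2*30')
open('tilt.py','w').write(s)
E
python3 -c "
from tilt import *
fit(9,save='pics/t9b.png')
for i in range(3):eyes.get_image('side');print(manip.get_state()['contact_force'].round(2),manip.get_state()['moment'].round(3))"
```

```text
cost 0.071 -> 0.035 C [ 4.412e-01 -5.700e-02 -3.000e-04] tilt 8.7 slope x,y [4.9 7.2] yaw 2.2
bottom corners z [-0. 19. 18. 37.]
[-0.3  -0.61 -3.51] [ 0.189 -0.382  0.058]
[ 0.48  0.26 -3.56] [ 0.201 -0.358 -0.058]
[-0.75 -0.26 -3.54] [ 0.217 -0.345  0.003]
```

View pics/t9b.png

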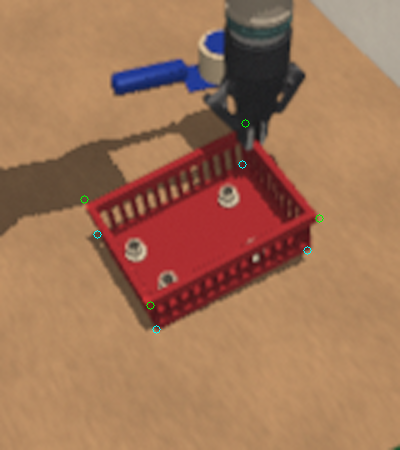

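```bash
python3 -m creep '[[0,0.004,0.004,0.013,0],[0,0.0075,0.0075,0.0255,-0.0003],[0,0.0107,0.0107,0.038,-0.0005],[0,0.0141,0.0141,0.0505,-0.0008],[0,0.017,0.017,0.063,-0.001],[0,0.0197,0.0197,0.075,-0.001],[0,0.0197,0.0197,0.075,-0.001],[0.3,0.0197,0.0197,0.075,-0.001],[0.3,0.0197,0.0197,0.075,-0.001],[0.3,0.0197,0.0197,0.075,-0.001]]'
python3 -c "
from tilt import *
goal([.651,.084,.0835],1.3);fit(0)"
```

```text
clock: 7.8
position: [0.6515, 0.085, 0.0776]
ee_rot: [-0.0, 0.698, 0.716, -0.0]
contact_force: [0.2, 0.4, 0.4]
width: 0.0251
gripper_force: 0.0
tcp [0.6515 0.085  0.0776] yang 1.48 row [-0.0019 -0.0011 -0.0118] spin 0.0005 t 7.8 F [0.22 0.43 0.41] w 0.0251 0.0 q [ 0.02  0.52  1.55  0.    1.07 -0.  ]Traceback (most recent call last):
  File "<string>", line 3, in <module>
    goal([.651,.084,.0835],1.3);fit(0)
                                ~~~^^^
  File "tilt.py", line 13, in fit
    H[c]=hull(D[c],m[0]["bbox"])
                   ~^^^
IndexError: list index out of range
```

```bash
sed -i 's/H\[c\]=hull(D\[c\],m\[0\]\["bbox"\])/H[c]=hull(D[c],m[0]["bbox"] if m else [195,120,325,260])/' tilt.py
python3 -m creep '[[0.3,0,0,-0.01,0],[0.3,0,0,-0.01,0],[0,0,0,-0.01,0],[0,0,0,-0.01,0],[0,0,0,-0.01,0],[0,0,0,-0.01,0],[0,0,0,-0.01,0],[0,0,0,-0.01,0]]' 20
python3 -c "
from tilt import *
goal([.651,.084,.0835],1.3);fit(0)"
```

```text
clock: 8.7
position: [0.652, 0.0849, 0.0832]
ee_rot: [0.0, 0.698, 0.716, 0.0]
contact_force: [0.6, 0.5, 3.9]
width: 0.009
gripper_force: 22.8
tcp [0.652  0.0849 0.0832] yang 1.48 row [-0.0018 -0.002  -0.0006] spin 0.0005 t 8.7 F [0.64 0.46 3.93] w 0.009 22.821592390537262 q [ 0.02  0.51  1.54  0.    1.08 -0.  ]
cost 0.052 -> 0.031 C [ 4.418e-01 -5.380e-02  1.000e-04] tilt 0.3 slope x,y [0.2 0.2] yaw 1.6
bottom corners z [0. 1. 1. 2.]
```

```bash
sed -i 's/\[0,0,.0095\]/[0,0,.0132]/' tilt.py; python3 -m creep '[[0,-0.003,-0.003,-0.0128,0],[0,-0.0056,-0.0056,-0.0255,0],[0,-0.009,-0.009,-0.038,0],[0,-0.0122,-0.0122,-0.0505,0.0004],[0,-0.016,-0.016,-0.063,0.0007],[0,-0.0197,-0.0197,-0.075,0.001],[0,-0.0197,-0.0197,-0.075,0.001],[0,-0.0197,-0.0197,-0.075,0.001]]' 20
python3 -c "
from tilt import *
fit(9)
for i in range(3):eyes.get_image('side');s=manip.get_state();print(s['contact_force'].round(2),s['moment'].round(3),s['width'],s['gripper_force'])"
```

```text
clock: 9.6
position: [0.6423, 0.0748, 0.1206]
ee_rot: [0.0, 0.7, 0.714, 0.0]
contact_force: [1.1, 0.0, -3.3]
width: 0.0093
gripper_force: 25.0
cost 0.075 -> 0.03 C [ 0.4436 -0.0577 -0.0005] tilt 8.8 slope x,y [6.2 6.2] yaw 2.2
bottom corners z [-0. 16. 22. 39.]
[ 0.15  0.35 -2.17] [ 0.091 -0.249 -0.002] 0.00894248218758954 24.91618300031405
[ 0.16  0.55 -2.99] [ 0.091 -0.271 -0.001] 0.008997775083600968 24.914224895182997
[ 0.49  0.72 -2.51] [ 0.11  -0.152 -0.076] 0.008967151490528395 24.91377412690781
```

```bash
python3 -m creep '[[0,-0.004,-0.004,-0.012,0],[0,-0.0083,-0.0083,-0.024,0.0008],[0,-0.0125,-0.0125,-0.0355,0.0013],[0,-0.0176,-0.0176,-0.0472,0.0018],[0,-0.0225,-0.0225,-0.0585,0.0024],[0,-0.0276,-0.0276,-0.0697,0.003],[0,-0.0276,-0.0276,-0.0697,0.003],[0,-0.0276,-0.0276,-0.0697,0.003]]' 20
python3 -c "
from tilt import *
fit(18,save='pics/t18.png')
for i in range(3):eyes.get_image('side');s=manip.get_state();print(s['contact_force'].round(2),s['moment'].round(3),s['width'],s['gripper_force'])"
```

```text
clock: 10.65
position: [0.6287, 0.0607, 0.1555]
ee_rot: [0.0, 0.707, 0.707, 0.0]
contact_force: [0.9, 0.0, -2.5]
width: 0.0092
gripper_force: 28.7
cost 0.114 -> 0.043 C [ 0.4444 -0.0633 -0.0008] tilt 17.2 slope x,y [13.1 11.1] yaw 1.8
bottom corners z [-1. 28. 47. 76.]
[ 0.33 -0.53 -1.98] [ 0.154 -0.228 -0.025] 0.008877277042567385 28.68846372817643
[ 0.32  1.18 -3.07] [ 0.092 -0.235 -0.033] 0.009466804824993798 28.68540250696242
[ 0.22  1.43 -2.98] [ 0.2   -0.297 -0.019] 0.008888706313005385 28.68233245331794
```

View pics/t18.png

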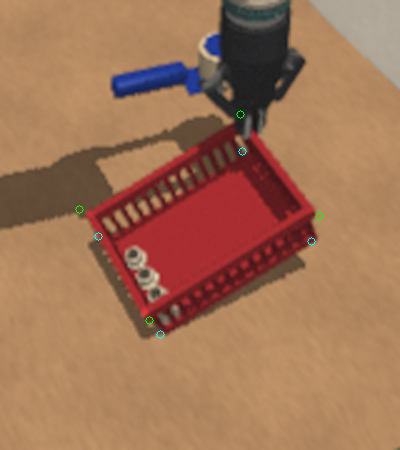

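```bash
python3 -m creep '[[0,-0.0055,-0.0055,-0.011,0.0008],[0,-0.0109,-0.0109,-0.0218,0.0015],[0,-0.0167,-0.0167,-0.0323,0.0023],[0,-0.0226,-0.0226,-0.0427,0.0032],[0,-0.0288,-0.0288,-0.0527,0.0042],[0,-0.0351,-0.0351,-0.0627,0.0052],[0,-0.0416,-0.0416,-0.0723,0.0063],[0,-0.0482,-0.0482,-0.0818,0.0074],[0,-0.0528,-0.0528,-0.088,0.0078],[0,-0.0528,-0.0528,-0.088,0.0078]]' 20
python3 -c "
from tilt import *
fit(30,save='pics/t30.png')
for i in range(3):eyes.get_image('side');s=manip.get_state();print(s['contact_force'].round(2),s['moment'].round(3),s['width'],s['gripper_force'])"
```

```text
clock: 11.9
position: [0.6021, 0.0339, 0.1999]
ee_rot: [0.0, 0.724, 0.69, 0.0]
contact_force: [0.3, -0.4, -2.4]
width: 0.0085
gripper_force: 20.1
cost 0.168 -> 0.106 C [ 0.4412 -0.06   -0.0021] tilt 30.9 slope x,y [20.8 21.8] yaw -2.0
bottom corners z [ -2.  54.  73. 130.]
[ 0.26  0.53 -2.23] [ 0.066 -0.087 -0.094] 0.008686503709918723 20.602729562669992
[ 0.29  0.61 -1.86] [ 0.121 -0.132 -0.027] 0.009040022350988615 20.65212232992053
[ 0.52  1.09 -1.89] [ 0.067 -0.097 -0.013] 0.008532792548856414 20.72844408452511
```

View pics/t30.png

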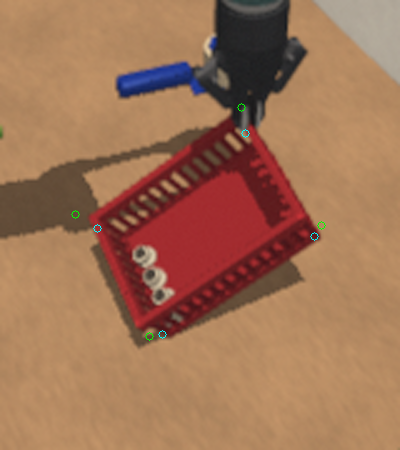

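```bash
python3 - <<'E'
from tilt import *
D,T,p=fit(30)
W=eyes.get_image("wrist");D["wrist"]=W
o=T(p,[[0,0,.004]])[0];n=T(p,[[0,0,1]])[0]-T(p,[[0,0,0]])[0];B=np.array([T(p,[e])[0]-T(p,[[0,0,0]])[0] for e in np.eye(3)])
for c in D:
    d=D[c]
    for k,v in PTS.items(): print(c,k,[(np.round(r["centre"]),round(r["confidence"],2)) for r in eyes.place_of(c,k)[:2]],"pred",proj(d,T(p,[v]))[0].round())
    R=np.array(d["R"]);e=-R.T@d["t"]
    for r in eyes.place_of(c,"cap1")[:6]:
        uv=r["centre"];v=R.T@[(uv[0]-d["cx"])/d["fx"],(uv[1]-d["cy"])/d["fy"],1]
        X=e+v*((o-e)@n)/(v@n);print(c,"cap",np.round(uv),round(r["confidence"],2),"tote frame",((X-T(p,[[0,0,0]])[0])@B.T*1000).round())
f=cv2.cvtColor(W["frame"],cv2.COLOR_RGB2BGR)
cv2.imwrite("pics/w30.png",f)
E
```

```text
cost 0.164 -> 0.117 C [ 4.386e-01 -5.770e-02  1.000e-04] tilt 30.3 slope x,y [19.5 22.3] yaw -1.3
bottom corners z [  0.  58.  71. 128.]
side tote [(array([270., 204.]), 0.91)] pred [262. 200.]
side tote_rim [(array([287., 170.]), 0.98), (array([243., 217.]), 0.7)] pred [291. 175.]
side tote_left [(array([382., 271.]), 0.6), (array([231., 203.]), 0.58)] pred [220. 199.]
side tote_right [(array([252., 243.]), 0.87)] pred [245. 239.]
side cap [159. 166.] 0.67 tote frame [-210.  269.    4.]
side cap [246. 226.] 0.62 tote frame [-81. -42.   4.]
side cap [239. 210.] 0.51 tote frame [-72.  12.   4.]
side cap [241. 218.] 0.49 tote frame [-79. -12.   4.]
wrist tote [(array([196., 226.]), 0.95)] pred [174. 212.]
wrist tote_rim [(array([248., 341.]), 0.66)] pred [268. 317.]
wrist tote_left [(array([105., 130.]), 0.89), (array([122., 207.]), 0.16)] pred [ 39. 142.]
wrist tote_right [(array([124., 258.]), 0.69)] pred [115. 250.]
wrist cap [132. 251.] 0.74 tote frame [-78. -69.   4.]
wrist cap [125. 205.] 0.69 tote frame [-48.   6.   4.]
wrist cap [124. 233.] 0.58 tote frame [-72. -38.   4.]
wrist cap [115. 178.] 0.56 tote frame [-41.  38.   4.]
```

View pics/w30.png

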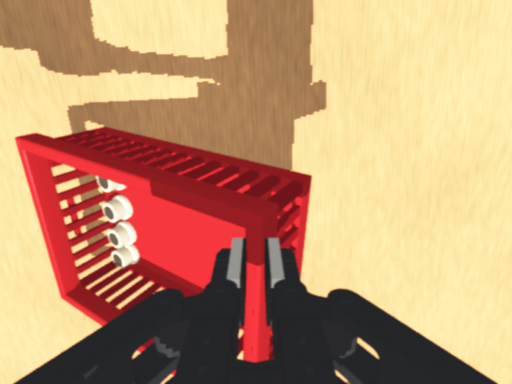

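```bash
cat > ptfit.py <<'E'
from tilt import *
from itertools import product
def ptfit():
    D={c:eyes.get_image(c) for c in("side","wrist")};s=manip.get_state();obs=[]
    a=np.radians(30)*np.array([1,-1,0])/2**.5;q0=Z*Ro.from_rotvec(a);c0=Z.apply(C)+[.545,.027,0]
    T=lambda p,X:(Ro.from_rotvec(p[3:])*q0).apply(np.asarray(X)-C)+c0+p[:3]
    for c in D:
        for k,v in PTS.items():
            pr=proj(D[c],T(np.zeros(6),[v]))[0]
            r=[r["centre"] for r in eyes.place_of(c,k) if r["confidence"]>.4 and np.hypot(*(np.array(r["centre"])-pr))<80]
            if r: obs.append((c,k,r[0]))
    Gw=s["position"]-[0,0,.0132]
    f=lambda p:np.concatenate([(proj(D[c],T(p,[PTS[k]]))[0]-u)/2 for c,k,u in obs]+[(T(p,[G])[0]-Gw)/.004,[T(p,BOX[:4])[:,2].min()/.004]])
    r=least_squares(f,np.zeros(6),loss="soft_l1");p=r.x;Rm=(Ro.from_rotvec(p[3:])*q0).as_matrix()
    print([(c,k) for c,k,_ in obs]);print((f(p)*2)[:len(obs)*2].reshape(-1,2).round(1).tolist(),"G,z mm",(f(p)[-4:]*4).round(1))
    print("C",T(p,[C])[0].round(4),"tilt",np.degrees(np.arccos(Rm[2,2])).round(1),"slope x,y",np.degrees(np.arcsin(Rm[2,:2])).round(1),"yaw",np.degrees(np.arctan2(Rm[1,0],Rm[0,0])).round(1))
    o=T(p,[[0,0,.004+.012]])[0];B=Rm.T;O=T(p,[[0,0,0]])[0]
    for c in D:
        d=D[c];R=np.array(d["R"]);e=-R.T@d["t"];o=T(p,[[0,0,.004]])[0]
        for r in eyes.place_of(c,"cap1")[:6]:
            u=r["centre"];v=R.T@[(u[0]-d["cx"])/d["fx"],(u[1]-d["cy"])/d["fy"],1]
            X=e+v*((o-e)@B[2])/(v@B[2]);print(c,"cap",round(r["confidence"],2),(B@(X-O)*1000).round())
    return D,T,p
if __name__=="__main__":
    D,T,p=ptfit();s=manip.get_state();print(s["clock"],s["position"].round(4),s["contact_force"].round(1))
    d=D["side"];f=cv2.cvtColor(d["frame"],cv2.COLOR_RGB2BGR)
    f=cv2.resize(f[130:270,180:340],None,fx=5,fy=4,interpolation=cv2.INTER_CUBIC);f=cv2.resize(f,(640,560))
    for i,u in enumerate(proj(d,T(p,BOX))): 
        if i not in(4,5,6,7): cv2.circle(f,tuple(int(v) for v in (u-[180,130])*4),5,(0,255,0) if i>3 else (255,255,0),1)
    cv2.imwrite("pics/p30.png",f)
E
python3 ptfit.py
```

```text
[('side', 'tote'), ('side', 'tote_rim'), ('side', 'tote_left'), ('side', 'tote_right'), ('wrist', 'tote'), ('wrist', 'tote_rim'), ('wrist', 'tote_left'), ('wrist', 'tote_right')]
[[0.3, -0.2], [0.1, -1.2], [5.1, -3.2], [2.7, -0.5], [0.8, 0.1], [-1.0, -0.5], [-0.7, 1.7], [-0.8, -1.1]] G,z mm [ 2.5 -1.8 -1.7  0.2]
C [ 4.489e-01 -6.730e-02  2.000e-04] tilt 31.7 slope x,y [30.9  6.4] yaw -8.8
side cap 0.53 [-85.  36.   4.]
side cap 0.52 [-90.   1.   4.]
side cap 0.38 [-99. -27.   4.]
wrist cap 0.81 [-89.  -3.   4.]
wrist cap 0.71 [-93.  29.   4.]
wrist cap 0.66 [-88. -62.   4.]
wrist cap 0.63 [-97. -38.   4.]
13.4 [0.6021 0.0343 0.1991] [-0.4  0.5 -1.8]
```

```bash
python3 -m creep '[[0,0,0,0,-0.004],[0,0,0,0,-0.008],[0,0,0,0,-0.012],[0,0,0,0,-0.016],[0,0,0,0,-0.02],[0,0,0,0,-0.024],[0,0,0,0,-0.024],[0,0,0,0,-0.024]]' 20; python3 ptfit.py
```

```text
clock: 14.2
position: [0.6022, 0.0343, 0.1992]
ee_rot: [-0.0, 0.67, 0.742, 0.0]
contact_force: [0.6, -0.2, -2.3]
width: 0.0079
gripper_force: 19.2
[('side', 'tote'), ('side', 'tote_rim'), ('side', 'tote_left'), ('side', 'tote_right'), ('wrist', 'tote'), ('wrist', 'tote_rim'), ('wrist', 'tote_left')]
[[-0.7, 0.1], [1.4, -0.7], [1.9, -1.6], [0.8, -1.0], [1.2, 1.6], [-0.8, -0.6], [-0.8, -0.4]] G,z mm [-0.8 -0.7 -2.7 -0.1]
C [ 4.476e-01 -7.040e-02 -1.000e-04] tilt 29.6 slope x,y [27.1 11. ] yaw -4.1
side cap 0.65 [-92.  -6.   4.]
side cap 0.62 [-79.  21.   4.]
side cap 0.4 [-94. -39.   4.]
wrist cap 0.88 [-88.  19.   4.]
wrist cap 0.85 [-94. -37.   4.]
wrist cap 0.71 [-89. -61.   4.]
14.8 [0.6022 0.0343 0.1992] [ 0.2  1.1 -2.3]
```

```bash
python3 -m creep '[[0,0,0,0,-0.004],[0,0,0,0,-0.008],[0,0,0,0,-0.012],[0,0,0,0,-0.016],[0,0,0,0,-0.02],[0,0,0,0,-0.024],[0,0,0,0,-0.028],[0,0,0,0,-0.028],[0,0,0,0,-0.028]]' 20; python3 ptfit.py
```

```text
clock: 15.7
position: [0.6022, 0.0343, 0.1991]
ee_rot: [-0.0, 0.602, 0.798, 0.0]
contact_force: [-0.7, 0.5, -1.7]
width: 0.0071
gripper_force: 19.4
[('side', 'tote'), ('side', 'tote_rim'), ('side', 'tote_left'), ('side', 'tote_right'), ('wrist', 'tote'), ('wrist', 'tote_rim'), ('wrist', 'tote_left'), ('wrist', 'tote_right')]
[[-1.3, 2.7], [0.7, -0.6], [1.2, -0.1], [2.6, -0.0], [-0.6, -1.0], [0.1, 0.8], [-0.1, -1.1], [0.4, 0.9]] G,z mm [-0.3  0.5 -4.6  0.2]
C [ 4.471e-01 -7.170e-02  2.000e-04] tilt 28.5 slope x,y [22.5 16.6] yaw 0.7
side cap 0.58 [-89. -24.   4.]
side cap 0.51 [-95.   0.   4.]
side cap 0.48 [-87.  27.   4.]
side cap 0.41 [-91. -60.   4.]
side cap 0.31 [ 5. -1.  4.]
wrist cap 0.88 [-85. -58.   4.]
wrist cap 0.82 [-86.  -6.   4.]
wrist cap 0.68 [-86. -33.   4.]
wrist cap 0.67 [-91.  16.   4.]
16.3 [0.6022 0.0343 0.1992] [ 0.1  0.8 -0.8]
```

```bash
cat > path.py <<'E'
from tilt import *
import sys
# rows from the present pose: python3 path.py base_x base_y base_z base_yang extra  t1 t2 ...
b=np.array([float(v) for v in sys.argv[1:4]]);y0,ex=map(float,sys.argv[4:6])
a=np.degrees(np.arctan2(R[1,1],R[0,1]))
for t in map(float,sys.argv[6:]):
    p=b+P(t)[0]-P(0)[0];Q=Ro.from_rotvec(np.radians(t)*np.array([1,-1,0])/2**.5).apply([0,1,0])
    az=y0+np.degrees(np.arctan2(-Q[0],Q[1]))+ex*t/30
    print(t,((p-s["position"])@R/.5).round(4),"spin",round((a-az)/360,4))
E
python3 path.py .6515 .0848 .086 1.48 9 27 24 21 18 15 12 9 6 3 0
```

```text
27.0 [0.0109 0.0217 0.0193] spin 0.0085
24.0 [0.0198 0.0369 0.0393] spin 0.013
21.0 [0.0282 0.0513 0.0602] spin 0.0172
18.0 [0.036  0.0646 0.0819] spin 0.0212
15.0 [0.0432 0.0769 0.1044] spin 0.025
12.0 [0.0498 0.0883 0.1276] spin 0.0285
9.0 [0.0558 0.0985 0.1515] spin 0.0317
6.0 [0.0612 0.1077 0.1759] spin 0.0348
3.0 [0.0659 0.1157 0.2009] spin 0.0376
0.0 [0.0699 0.1226 0.2263] spin 0.0402
```

```bash
python3 -m creep '[[0,0.011,0.022,0.019,0.0085],[0,0.02,0.037,0.039,0.013],[0,0.028,0.051,0.06,0.017],[0,0.036,0.0645,0.082,0.021],[0,0.043,0.077,0.104,0.025],[0,0.05,0.088,0.1275,0.0285],[0,0.056,0.0985,0.1515,0.032],[0,0.061,0.1075,0.176,0.035],[0,0.066,0.1155,0.201,0.0375],[0,0.07,0.1225,0.2225,0.04]]' 20
python3 -c "
from tilt import *
goal([.6515,.0848,.081],1.5)
fit(0)"
```

```text
clock: 17.3
position: [0.6517, 0.0851, 0.0872]
ee_rot: [-0.0, 0.698, 0.716, -0.0]
contact_force: [-7.0, 2.2, 41.8]
width: 0.007
gripper_force: 40.4
tcp [0.6517 0.0851 0.0872] yang 1.5 row [-0.0006 -0.0003  0.0123] spin -0.0 t 17.3 F [-7.    2.21 41.81] w 0.007 40.41946845129132 q [ 0.02  0.51  1.54  0.    1.09 -0.  ]
cost 0.133 -> 0.036 C [ 0.4512 -0.067  -0.0024] tilt 1.4 slope x,y [1.4 0. ] yaw 5.1
bottom corners z [-2. -2.  3.  3.]
```

```bash
python3 -m creep '[[0,0,0,-0.01,0],[0.4,0,0,-0.02,0],[0.4,0,0,-0.04,0],[0.4,0,0,-0.05,0],[0.4,0,0,-0.05,0]]' 20
python3 - <<'E'
from h import *
D={c:eyes.get_image(c) for c in("side","wrist")};obs=[]
for c in D:
    for n in PTS:
        for r in eyes.place_of(c,n)[:1]:
            if r["confidence"]>.5: obs.append((c,n,r["centre"]))
q=lambda p,X: Ro.from_euler("z",p[2]).apply(X)+[p[0],p[1],0]
f=lambda p: np.concatenate([(proj(D[c],q(p,[PTS[n]]))[0]-uv)/(1 if c=="side" else 2) for c,n,uv in obs])
r=least_squares(f,[.55,.02,.05],loss="soft_l1");print("pts",r.x,[o[:2] for o in obs],np.round(r.fun.reshape(-1,2),1).tolist())
H=hull(D["side"],[205,150,325,260])
g=lambda p:sil(D["side"],q(p,BOX),H)+.02*np.mean(np.abs(f(p)))*.2
b=minimize(g,r.x,method="Nelder-Mead",options=dict(initial_simplex=r.x+np.array([[0,0,0],[.01,0,0],[0,.01,0],[0,0,.1]])))
print("sil",b.x,b.fun,g(r.x))
for c in D:
    p=b.x
    for k in eyes.place_of(c,"cap1")[:5]: print(c,round(k["confidence"],2),(Ro.from_euler("z",-p[2]).apply(ray(D[c],k["centre"],.004)-[p[0],p[1],0])*1000).round())
p=b.x
for x,y in((.107,.056),):
    goal(q(p,[[x,y,0]])[0]+[0,0,.081],np.degrees(p[2]))
f=cv2.cvtColor(D["wrist"]["frame"],cv2.COLOR_RGB2BGR)
for u in proj(D["wrist"],q(p,np.vstack([BOX[8:],[[.107,.056,.075],[.102,-.072,.075]]]))): cv2.circle(f,tuple(int(v) for v in u),4,(0,255,0),1)
cv2.imwrite("pics/w3.png",f)
E
```

```text
clock: 17.9
position: [0.6525, 0.0849, 0.1148]
ee_rot: [0.001, 0.698, 0.717, 0.001]
contact_force: [-0.5, -0.4, -0.5]
width: 0.0341
gripper_force: 0.0
pts [0.54834786 0.02038169 0.05975034] [('side', 'tote'), ('side', 'tote_rim'), ('side', 'tote_left'), ('side', 'tote_right'), ('wrist', 'tote'), ('wrist', 'tote_rim'), ('wrist', 'tote_right')] [[0.1, 2.8], [-1.0, 0.5], [2.9, -0.8], [-0.1, -3.4], [-1.7, 0.5], [0.1, -0.2], [0.9, -0.2]]
sil [0.54794811 0.022879   0.05479741] 0.030275833505095377 0.040908486292104466
wrist 0.81 [-86.  -9.   4.]
wrist 0.79 [-87.  20.   4.]
wrist 0.66 [-90. -63.   4.]
wrist 0.63 [-90. -35.   4.]
tcp [0.6514 0.0848 0.1127] yang 1.56 row [-0.0003  0.0006  0.0635] spin -0.0044 t 18.5 F [-1.64  0.08  0.86] w 0.0346 0.0 q [ 0.02  0.49  1.51  0.    1.14 -0.  ]
```

View pics/w3.png

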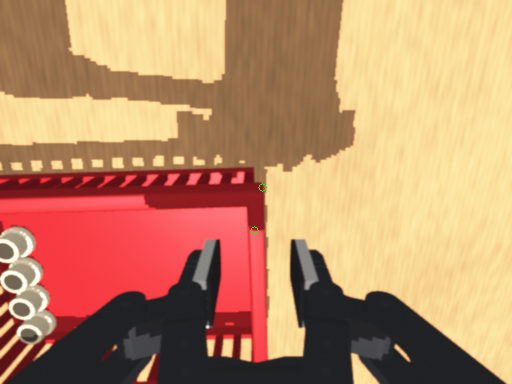

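```bash
python3 -m creep '[[0.4,0,0.001,0.03,-0.0044],[0.4,0,0.001,0.0635,-0.0044],[0.4,0,0.001,0.0635,-0.0044],[0,0,0.001,0.0635,-0.0044],[0,0,0.001,0.0635,-0.0044],[0,0,0.001,0.0635,-0.0044],[0,0,0.001,0.0635,-0.0044],[0,0,0.001,0.0635,-0.0044],[0,0,0.001,0.0635,-0.0044]]' 20
sed -i 's/np.radians(1.3)/np.radians(3.1)/; s/\[.545,.027,0\]/[.548,.022,0]/' tilt.py; sed -i 's/\[.545,.027,0\]/[.548,.022,0]/' ptfit.py; sed -i 's/\.0132/.0107/' tilt.py ptfit.py
python3 -c "
from h import *
s=manip.get_state();p=s['position'];print(*p.round(4))"
python3 path.py $(python3 -c "
from rig import manip
print(*manip.get_state()['position'].round(4))") 3.1 6 3 6 9 12 15 18 21 24 27 30 33
```

```text
clock: 19.4
position: [0.6526, 0.0848, 0.0819]
ee_rot: [0.001, 0.687, 0.726, 0.001]
contact_force: [0.4, -0.9, 2.8]
width: 0.0089
gripper_force: 24.1
0.6526 0.0848 0.0819
3.0 [-0.0057 -0.0056 -0.0254] spin -0.0017
6.0 [-0.0123 -0.0121 -0.0503] spin -0.0037
9.0 [-0.0198 -0.0196 -0.0748] spin -0.0059
12.0 [-0.0282 -0.028  -0.0987] spin -0.0083
15.0 [-0.0374 -0.0372 -0.1219] spin -0.011
18.0 [-0.0475 -0.0473 -0.1444] spin -0.0139
21.0 [-0.0585 -0.0582 -0.1662] spin -0.017
24.0 [-0.0702 -0.0699 -0.1871] spin -0.0204
27.0 [-0.0827 -0.0823 -0.2071] spin -0.024
30.0 [-0.0959 -0.0955 -0.2261] spin -0.028
33.0 [-0.1097 -0.1094 -0.2442] spin -0.0321
```

```bash
python3 -m creep '[[0,-0.003,-0.003,-0.0125,-0.001],[0,-0.0057,-0.0057,-0.0255,-0.0017],[0,-0.009,-0.009,-0.038,-0.0027],[0,-0.0122,-0.0122,-0.0503,-0.0037],[0,-0.016,-0.016,-0.0625,-0.0048],[0,-0.0197,-0.0197,-0.0748,-0.0059],[0,-0.028,-0.028,-0.0987,-0.0083],[0,-0.0373,-0.0373,-0.122,-0.011],[0,-0.0474,-0.0474,-0.1445,-0.014],[0,-0.0474,-0.0474,-0.1445,-0.014]]' 20; python3 ptfit.py
```

```text
clock: 20.4
position: [0.6301, 0.0589, 0.156]
ee_rot: [0.002, 0.655, 0.756, 0.001]
contact_force: [0.5, 0.5, -2.4]
width: 0.0092
gripper_force: 36.7
[('side', 'tote'), ('side', 'tote_rim'), ('side', 'tote_left'), ('side', 'tote_right'), ('wrist', 'tote'), ('wrist', 'tote_left'), ('wrist', 'tote_right')]
[[1.8, 1.4], [1.8, -0.4], [2.2, 1.2], [-1.3, -0.3], [-1.1, -0.7], [-0.2, -1.4], [0.9, 1.4]] G,z mm [ 0.3 -0.7  1.  -0.1]
C [ 4.734e-01 -9.160e-02 -1.000e-04] tilt 20.1 slope x,y [19.9  2.6] yaw 7.4
side cap 0.61 [-87.  22.   4.]
side cap 0.53 [-96.  -4.   4.]
wrist cap 0.75 [-91. -62.   4.]
wrist cap 0.72 [-96. -38.   4.]
wrist cap 0.6 [-91.  20.   4.]
21.0 [0.6294 0.0599 0.1531] [ 0.1 -0.5 -2.9]
```

```bash
python3 -m creep '[[0,0,0.006,0.024,0],[0,0,0.012,0.048,0],[0,0,0.017,0.072,0],[0,0,0.021,0.096,0],[0,0,0.025,0.12,0],[0,0,0.027,0.14,0],[0.4,0,0.027,0.14,0],[0.4,0,0.027,0.13,0],[0.4,0,0.027,0.04,0],[0.4,0,0.027,0.03,0]]' 20
cat > flat.py <<'E'
from h import *
import sys
D={c:eyes.get_image(c) for c in("side","wrist")};obs=[]
for c in D:
    for n in PTS:
        for r in eyes.place_of(c,n)[:1]:
            if r["confidence"]>.5: obs.append((c,n,r["centre"]))
q=lambda p,X: Ro.from_euler("z",p[2]).apply(X)+[p[0],p[1],0]
f=lambda p: np.concatenate([(proj(D[c],q(p,[PTS[n]]))[0]-uv)/(1 if c=="side" else 2) for c,n,uv in obs])
r=least_squares(f,[.55,.02,.05],loss="soft_l1");print("pts",r.x,np.round(r.fun.reshape(-1,2),1).tolist())
H=hull(D["side"],[205,150,325,260])
g=lambda p:sil(D["side"],q(p,BOX),H)+.004*np.mean(np.abs(f(p)))
b=minimize(g,r.x,method="Nelder-Mead",options=dict(initial_simplex=r.x+np.array([[0,0,0],[.01,0,0],[0,.01,0],[0,0,.1]])))
p=b.x;print("sil",p.round(4),b.fun,"C",q(p,[[-.106,-.076,0]]).round(4))
P=q(p,[[.086,.077,0]])[0];print(P.round(4))
goal(P+[0,0,.13],np.degrees(p[2])-90)
goal(P+[0,0,.0825],np.degrees(p[2])-90)
E
python3 flat.py
```

```text
clock: 22.0
position: [0.6463, 0.0617, 0.1441]
ee_rot: [0.004, 0.655, 0.756, 0.003]
contact_force: [0.7, -0.4, 0.3]
width: 0.0346
gripper_force: 0.0
pts [ 0.54597848 -0.01189281  0.1523146 ] [[-26.5, 30.2], [-0.2, -0.4], [3.4, -0.2], [-0.1, 0.3], [0.4, -0.1], [-0.1, -0.1]]
sil [ 0.5447 -0.0098  0.1658] 0.04610375249693394 C [[ 0.4527 -0.1022  0.    ]]
[0.6168 0.0804 0.    ]
tcp [0.6425 0.0617 0.1375] yang 8.18 row [ 0.0442 -0.0456  0.0151] spin 0.2463 t 22.5 F [-1.1   0.08 -0.12] w 0.0341 0.0 q [-0.01  0.45  1.51  0.    1.18 -0.15]
tcp [0.6425 0.0617 0.1375] yang 8.18 row [ 0.0442 -0.0454  0.1101] spin 0.2463 t 22.5 F [-1.1   0.08 -0.12] w 0.0341 0.0 q [-0.01  0.45  1.51  0.    1.18 -0.15]
```

```bash
python3 -m creep '[[0.4,0.044,-0.0455,0,0.2463],[0.4,0.044,-0.0455,0,0.2463],[0.4,0.044,-0.0455,0,0.2463],[0.4,0.044,-0.0455,0,0.2463],[0.4,0.044,-0.0455,0,0.2463],[0.4,0.044,-0.0455,0,0.2463],[0.4,0.044,-0.0455,0.02,0.2463],[0.4,0.044,-0.0455,0.04,0.2463],[0.4,0.044,-0.0455,0.05,0.2463],[0.4,0.044,-0.0455,0.05,0.2463]]' 20
python3 - <<'E'
from h import *
d=eyes.get_image("wrist");p=[.5447,-.0098,.1658]
q=lambda X: Ro.from_euler("z",p[2]).apply(X)+[p[0],p[1],0]
goal(q([[.086,.077,0]])[0]+[0,0,.0825],np.degrees(p[2])-90)
m=red(d)
u=proj(d,q(np.array([[.086,y,.075] for y in np.arange(.05,.105,.001)])))
v=[m[int(b),int(a)] if 0<=a<512 and 0<=b<384 else 9 for a,b in u];print("y 50..104 at x=86:","".join(map(str,v)),u[0],u[-1])
h=cv2.cvtColor(d["frame"],cv2.COLOR_RGB2HSV)[...,2]
print([int(h[int(b),int(a)]) for a,b in u])
u=proj(d,q(np.array([[x,.077,.075] for x in np.arange(.08,.13,.002)])))
print("x 80..128 at y=77:",[int(m[int(b),int(a)]) for a,b in u if 0<=a<512 and 0<=b<384])
E
```

```text
clock: 23.5
position: [0.6164, 0.0803, 0.1119]
ee_rot: [-0.0, 0.995, 0.103, -0.001]
contact_force: [-0.7, 0.5, -0.1]
width: 0.034
gripper_force: 0.0
tcp [0.6168 0.0803 0.1124] yang -78.33 row [ 0.0002 -0.      0.0598] spin 0.006 t 23.55 F [-0.35  0.16 -0.08] w 0.034 0.0 q [0.02 0.44 1.59 0.   1.11 1.38]
y 50..104 at x=86: 1111111111111111111111111111100000000000000000000000000 [301.56290031 233.79726294] [206.39018317 230.13825519]
[252, 252, 252, 252, 252, 252, 252, 252, 252, 252, 252, 252, 252, 252, 252, 252, 252, 252, 249, 229, 142, 146, 146, 146, 146, 147, 146, 145, 145, 240, 253, 253, 252, 229, 164, 164, 164, 164, 163, 163, 162, 191, 251, 252, 252, 252, 252, 252, 252, 252, 252, 252, 252, 252, 252]
x 80..128 at y=77: [1, 1, 1, 1, 1, 1, 1, 1, 1, 1, 1, 1, 1, 1, 1, 1, 1, 1, 1, 0, 0, 0, 0, 0, 0]
```

```bash
python3 -m creep '[[0.4,0.01,0.006,0.02,0.006],[0.4,0.01,0.006,0.06,0.006],[0.4,0.01,0.006,0.06,0.006],[0,0.01,0.006,0.06,0.006],[0,0.01,0.006,0.06,0.006],[0,0.01,0.006,0.06,0.006],[0,0.01,0.006,0.06,0.006],[0,0.01,0.006,0.06,0.006],[0,0.01,0.006,0.06,0.006]]' 20
sed -i 's/np.radians(3.1)/np.radians(9.5)/; s/^\(.*\)G=np.array(.*$/\1G=np.array([.087,.077,.070])/; s/\[.548,.022,0\]/[.549,-.012,0]/;s/\.0107/.0122/' tilt.py ptfit.py
cat > path2.py <<'E'
from tilt import *
print(s["position"].round(4),s["clock"])
for t in range(3,34,3):
    p,y=P(t);print(t,((p-P(0)[0])@R/.5).round(4),"spin",round(-y/360,4))
E
python3 path2.py
```

```text
clock: 24.45
position: [0.623, 0.0786, 0.0839]
ee_rot: [-0.0, 0.996, 0.088, 0.0]
contact_force: [-0.5, 0.5, 1.8]
width: 0.0096
gripper_force: 20.8
[0.623  0.0786 0.0839] 24.45
3 [-0.0057  0.0056 -0.0254] spin 0.0001
6 [-0.0123  0.0121 -0.0504] spin 0.0004
9 [-0.0199  0.0195 -0.0748] spin 0.001
12 [-0.0283  0.0278 -0.0987] spin 0.0018
15 [-0.0377  0.037  -0.1219] spin 0.0028
18 [-0.0479  0.047  -0.1444] spin 0.004
21 [-0.0589  0.0578 -0.1661] spin 0.0055
24 [-0.0707  0.0694 -0.187 ] spin 0.0072
27 [-0.0833  0.0818 -0.207 ] spin 0.0092
30 [-0.0966  0.0948 -0.226 ] spin 0.0114
33 [-0.1107  0.1086 -0.244 ] spin 0.0139
```

```bash
python3 -m creep '[[0.15,0,0,0,0],[0.2,0,0,0.003,0],[0.2,0,0,0.003,0],[0,0,0,0.003,0],[0,0,0,0.003,0],[0,0,0,0.003,0]]' 20
python3 -m creep '[[0,-0.003,0.003,-0.0125,0],[0,-0.0057,0.0056,-0.0255,0],[0,-0.009,0.009,-0.038,0],[0,-0.0123,0.0121,-0.0503,0.0004],[0,-0.016,0.016,-0.0625,0.0007],[0,-0.02,0.0195,-0.0748,0.001],[0,-0.024,0.0235,-0.087,0.0014],[0,-0.0283,0.0278,-0.0987,0.0018],[0,-0.0377,0.037,-0.122,0.0028],[0,-0.0377,0.037,-0.122,0.0028]]' 20; python3 ptfit.py
```

```text
clock: 25.05
position: [0.6227, 0.0785, 0.0818]
ee_rot: [-0.0, 0.996, 0.088, -0.0]
contact_force: [0.1, -0.3, -0.0]
width: 0.0094
gripper_force: 22.3
clock: 26.05
position: [0.608, 0.0562, 0.1449]
ee_rot: [0.0, 0.997, 0.079, 0.001]
contact_force: [0.4, 0.5, -2.6]
width: 0.0092
gripper_force: 28.7
[('side', 'tote'), ('side', 'tote_rim'), ('side', 'tote_left'), ('side', 'tote_right'), ('wrist', 'tote'), ('wrist', 'tote_left'), ('wrist', 'tote_right')]
[[1.0, 1.6], [-1.1, -0.7], [3.3, 0.3], [0.4, -0.6], [-0.1, 0.2], [-2.6, 0.6], [1.1, -0.2]] G,z mm [-0.4 -1.8 -1.3 -1.7]
C [ 0.4574 -0.1053 -0.0017] tilt 15.2 slope x,y [11.  10.3] yaw 8.0
side cap 0.59 [-88.  18.   4.]
side cap 0.49 [-85. -26.   4.]
side cap 0.41 [-85.   2.   4.]
wrist cap 0.38 [-90. -32.   4.]
wrist cap 0.36 [ 49. -64.   4.]
26.65 [0.6075 0.057  0.1427] [ 0.4  1.  -2.3]
```

```bash
python3 -m creep '[[0,-0.005,0.005,-0.0112,0.0006],[0,-0.0102,0.01,-0.0225,0.0012],[0,-0.0155,0.0153,-0.0335,0.002],[0,-0.0212,0.0208,-0.0442,0.0027],[0,-0.027,0.0265,-0.0548,0.0035],[0,-0.033,0.0324,-0.0651,0.0044],[0,-0.0392,0.0385,-0.0752,0.0054],[0,-0.0456,0.0448,-0.0851,0.0064],[0,-0.052,0.0512,-0.0947,0.0075],[0,-0.0589,0.0578,-0.1041,0.0086]]' 20; python3 ptfit.py
```

```text
clock: 27.65
position: [0.5827, 0.0235, 0.1954]
ee_rot: [-0.0, 0.999, 0.052, -0.0]
contact_force: [-0.4, 0.1, -2.9]
width: 0.0089
gripper_force: 28.9
[('side', 'tote'), ('side', 'tote_rim'), ('side', 'tote_left'), ('side', 'tote_right'), ('wrist', 'tote'), ('wrist', 'tote_rim'), ('wrist', 'tote_right')]
[[-1.2, -0.1], [-0.2, -0.2], [0.7, 1.4], [1.6, -1.0], [-2.3, -1.4], [0.3, 0.1], [0.7, 2.2]] G,z mm [-0.6 -1.7  0.2 -2.1]
C [ 0.4587 -0.104  -0.0021] tilt 30.7 slope x,y [23.3 18.8] yaw 3.0
side cap 0.57 [-86. -53.   4.]
side cap 0.47 [-103.   -3.    4.]
side cap 0.4 [-85. -27.   4.]
wrist cap 0.71 [-92. -32.   4.]
wrist cap 0.63 [-90.  -8.   4.]
wrist cap 0.63 [-98. -65.   4.]
28.25 [0.583  0.0238 0.1948] [ 1.1  0.3 -2.6]
```

```bash
python3 -m creep '[[0,0,0,0.002,0],[0,0,0,0.004,0],[0,0,0,0.004,0],[0,0,0,0.004,0],[0,0,0,0.004,0],[0,0,0,0.004,0]]' 20; python3 ptfit.py; python3 -c "
from h import *
F=[]
for i in range(8):eyes.get_image('side');s=manip.get_state();F.append(np.r_[s['contact_force'],s['width']*1000,s['gripper_force']])
print(np.mean(F,0).round(2),s['clock'],abs(s['qd']).max())"
```

```text
clock: 28.85
position: [0.5828, 0.0236, 0.1929]
ee_rot: [0.0, 0.999, 0.052, -0.0]
contact_force: [-0.6, 0.0, -2.8]
width: 0.009
gripper_force: 27.5
[('side', 'tote'), ('side', 'tote_rim'), ('side', 'tote_left'), ('side', 'tote_right'), ('wrist', 'tote'), ('wrist', 'tote_rim'), ('wrist', 'tote_right')]
[[12.5, -34.6], [0.7, 0.5], [2.0, 0.1], [-0.5, 0.6], [-0.8, 0.3], [-0.1, 0.0], [0.4, 0.6]] G,z mm [-1.2 -0.9 -0.5 -1.7]
C [ 0.4599 -0.11   -0.0017] tilt 29.4 slope x,y [23.1 17.2] yaw 4.7
side cap 0.63 [-88. -25.   4.]
side cap 0.52 [-92. -57.   4.]
side cap 0.49 [-98.   4.   4.]
side cap 0.49 [-83.  21.   4.]
wrist cap 0.96 [-90. -60.   4.]
wrist cap 0.62 [-85.  -3.   4.]
wrist cap 0.49 [-87. -31.   4.]
29.45 [0.5829 0.0237 0.1929] [-0.8 -0.1 -2.5]
[-0.12 -0.36 -3.09  9.23 27.44] 29.85 0.0019952516649851307
```

```bash
cat > f.py <<'E'
from h import *
F=[]
for i in range(6):eyes.get_image('side');s=manip.get_state();F.append(np.r_[s['contact_force'],s['moment'],s['width']*1000,s['gripper_force']])
print(np.mean(F,0).round(2),s['clock'],s['position'].round(4))
E
python3 -m creep '[[0,0,0,0.003,0],[0,0,0,0.006,0],[0,0,0,0.006,0]]' 20; python3 f.py
```

```text
clock: 30.15
position: [0.583, 0.0238, 0.1898]
ee_rot: [-0.0, 0.999, 0.052, 0.0]
contact_force: [1.3, 0.2, -2.7]
width: 0.009
gripper_force: 26.9
[-0.    0.05 -2.11  0.11 -0.1  -0.    9.12 26.89] 30.45 [0.583  0.0237 0.19  ]
```

```bash
python3 -m creep '[[0,0,0,0.003,0],[0,0,0,0.003,0],[0,0,0,0.003,0],[0,0,0,0.003,0]]' 20; python3 f.py; python3 ptfit.py
```

```text
clock: 30.85
position: [0.5829, 0.0237, 0.1884]
ee_rot: [0.0, 0.999, 0.052, -0.0]
contact_force: [0.7, 0.1, -3.0]
width: 0.0091
gripper_force: 26.6
[ 0.19  0.34 -2.36  0.08 -0.07 -0.    9.22 26.6 ] 31.15 [0.5829 0.0237 0.1884]
[('side', 'tote'), ('side', 'tote_rim'), ('side', 'tote_left'), ('side', 'tote_right'), ('wrist', 'tote'), ('wrist', 'tote_rim'), ('wrist', 'tote_right')]
[[-1.2, 1.9], [2.1, -0.6], [3.7, -0.7], [2.3, 1.9], [-3.3, -0.8], [0.2, 0.2], [0.5, 1.4]] G,z mm [-1.4 -0.6  0.6 -0.7]
C [ 0.4579 -0.1139 -0.0007] tilt 28.0 slope x,y [22.  16.5] yaw 5.6
side cap 0.6 [-97.  -6.   4.]
side cap 0.58 [-89. -57.   4.]
side cap 0.51 [-98. -28.   4.]
wrist cap 0.77 [-88. -57.   4.]
wrist cap 0.58 [-84.  -8.   4.]
wrist cap 0.51 [-90. -27.   4.]
31.75 [0.583  0.0237 0.1885] [ 0.8 -1.  -1. ]
```

```bash
python3 -c "
from rig import manip
print(manip.sign_off(), manip.get_state()['clock'])"
```

```text
the job is handed in; nothing more can be done
the job is handed in; nothing more can be done
```

I handed in with the tote still gripped and holding steady at about 28° on its near-right bottom corner, the one nearest the carton. From camera fits and force readings that corner rests on the bench, with the caps queued in a row along the near wall into it, the last about 90 mm from it. The fourth cap was hidden in the final check. It took about 32 s and three grips: I lowered the tote twice to re-grip it.

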